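# Brace a lens barrel in the photo cradle and lock it with the thumb wedge

### The job

The old brass lens barrel is to be photographed: slide the cradle's bar gently up against it until the barrel sits fully home in the V stop and the bar is snug behind it. Then, with light thumb pressure of about 8 N, push the thumb wedge along its ramp until it jams the bar fast, and let go so that it stays jammed. Do not squeeze the barrel hard or force the wedge, and leave the other curios alone.

Things in the scene. Friction and masses are not known exactly. Their poses are not given: they have to be found in the camera images.
- base: plywood base board of the cradle, fixed to the table, 200 (its x) x 360 (its y) x 15 mm thick; origin at the centre of its underside, z up. The bar slides along its +y towards the V stop at its +y end; the wedge's ramp rail is on the +x side of the bar, screwed to the board. Near y = -12 mm a flat strap (14 mm wide, x from -24 to +77 mm, top 38 mm above the table) bridges bar and rail.
- stop: fixed V stop of two upright wooden blocks, 45 mm tall, at the base's +y end, opening towards -y. Origin is at the base's x = y = 0 on the board's top, not at the V. A barrel fully home in it has its axis at x = 0, y = +105 mm in the base frame.
- piece_center (a point): centre (half-way up) of the loose lens barrel, black with brass rims, upright cylinder 52 mm diameter, 75 mm tall, about 250 g, standing on the board 4 to 13 mm short of home in the V.
- piece: the same lens barrel; origin at the centre of its underside.
- bar: aluminium sliding bar, 26 mm wide, 14 mm high, 200 mm long along the base's y, with a cork-faced head (40 mm wide, 34 mm tall) at its +y end. It can only slide along the base's y (friction 2.5 N, sliding freely over its whole stroke; with the barrel before it about 4 N). Origin on the bottom edge of the cork face, axes as the base's.
- bar_face (a point): centre of the bar's cork face, which meets the barrel; snug behind a barrel that is home it lies at y = +79 mm in the base frame (starts 30 to 65 mm short of that).
- bar_post (a point): centre of the bar's push post, an upright aluminium block 18 (base x) x 12 (base y) x 30 mm tall, on a side bracket, 180 mm behind the cork face and 30 mm to the base's -x side. Its top is 67 mm above the table; the bracket under it tops out at 37 mm. The space behind it (-y) is free.
- wedge: beech thumb wedge, 70 mm long, 16 mm high, thin end to +y, captive between ramp rail and bar; axes as the base's, origin at the centre of its underside. It slides only along the ramp: the base's +y turned 0.17 rad towards -x, nearing the bar. It moves with 2.5 N of friction, then jams against the bar's side 10 to 55 mm from its start: the rail's setting varies, so feel for it.
- wedge_tab (a point): centre of the wedge's upright thumb tab, a block 18 (base x) x 12 (base y) x 36 mm tall standing on the wedge, top 68 mm above the table; the wedge body under it tops out at 32 mm. Push it from behind (-y), where space is free. On touching the bar, resistance climbs within a mm or two: 6 to 10 N jams it and it stays when let go; over about 12 N is too hard. Go slowly, 10 to 15 mm/s.
- brass_bell: bystander: brass hand bell, 60 mm diameter, 75 mm tall, on the table; origin under its centre. Leave alone.
- lacquer_bowl: bystander: black bowl, 90 mm diameter, 45 mm tall; origin under its centre. Leave alone.
- stone_block: bystander: marble block 70 x 45 x 30 mm; origin under its centre. Leave alone.

How it is judged:
By the outcome, as a careful person would: the job done as asked, in the order asked, and still so for the second after the job is handed in, with the robot touching nothing.
It also fails if it takes over 56 s, if anything falls off the work surface, if the arm or the gripper's body presses on something with over 40 N, if the wrist force passes 120 N, or if a joint passes its speed limit or range.

### The arm

A 6-joint arm with a two-finger parallel gripper is mounted at the origin on the work surface. World frame = base frame: x ahead of the robot, y to its left, z up, the work surface at z = 0. Lengths are in m, angles in rad, forces in N, time in s.
With the tool pointing down it reaches from about 0.35 to 0.85 m from the base axis. Payload 8.1 kg.
Tool frame: the origin (TCP) lies midway between the tips of the shut fingers; the grasp point (between the pads) lies 19 mm behind it; z points along the fingers, y is the line along which they close (so a half turn about z gives the same grasp; the last joint's range is limited). The gripper opens to 93 mm and grips with 3 to 60 N. Pads are 15 mm wide; open, the fingers measure 128 mm over their backs; the gripper's body (75 mm by 188 mm) begins 65 mm behind the grasp point.
Start: joints at [1.218, 0.13, 1.488, -0, 1.523, -0.085], TCP at [0.159, 0.579, 0.219] pointing down, gripper open.
Joint ranges: [-2.96, 2.96], [-0.89, 2.26], [0.02, 2.5], [-1.34, 4.48], [0, 2.73], [-2.66, 2.66]. Speed limits (rad/s): [2.39, 2.39, 2.79, 3.14, 3.14, 3.14].

### API

Orientations are given as a rotation vector (axis times angle).
In Python, from plant import robot, cams gives the robot as it stands. The module is installed in compiled form; this text tells all that it offers.
- The arm moves only by the tool play_rows, never from a script. Its arguments are lists of equal length, an entry for each row: "slide": the shift along the tool's x, y, z scaled (see below), a list of three; "twist": the turn, a rotation vector about the tool's x, y, z scaled (see below), a list of three. A call has exactly 8 rows; each row shifts and turns the commanded pose from where the row before left it, along the tool's axes as they then stand; what a row does not reach is not made up. The controller multiplies each number of a shift by 25 cm and each number of a turn by 60 degrees. A row lasts 1/10 s, in which the tool goes at most 50 mm and 8.59 degrees, less where a joint would pass 70% of its speed; a pose out of reach is approached as far as the arm can. A call with a number of a shift or a turn outside -1 to 1 is refused whole. A call with a gripper value outside its range is refused whole. "fingers" is the closure, from -1 (fully open) to 1 (shut), set as the call begins (left out, the last holds). The fingers move at their own pace and stop on an object; "force" is the grip in N (left out, the last holds). Time passes only in rows, so rows that do not move let the fingers close, or fill a call up. It gives the time, the measured TCP pose, the force, the opening and the grip force at its end, in the units of the state.
- robot.read_state(): the state, without advancing time (a new reading comes with each control period).
- cams.read_camera(name): name is "scene" or "top" or "wrist"; returns (picture, depth): 384x512x3 uint8, red, green, blue; 384x512 float32, m along the optical axis (not along the pixel's ray), 0 where there is no reading.
- cams.get_calibration(name): a dict with "fx", "fy", "cx", "cy" (pixels), "k1" (the pictures are not rectified: a ray, as slopes to the right and down, at radius r is drawn at 1 + k1 r^2 times it, then the intrinsics apply), "world_from_camera" (4x4, takes a point from camera to world coordinates). Camera axes: x right, y down, z forward; pixel columns grow to the right and rows downward; lengths in m; the calibration is good to about 2 mm. A picture is of the moment at which its call begins: read the wrist's pose just before it. get_calibration takes no time and is no camera call; for the wrist camera it gives the pose at the moment of the call.
- robot.close_job(): hands the job in; it is judged then, once.
The state is a dict: "t": time; "q": joint angles; "dq": joint speeds; "joint_torque": joint torques, N m; "tool_pos": TCP position; "orientation": TCP orientation; "force": force on the tool from outside, world axes, zero at the start; "wrist_torque": the same for the moment, N m; "opening": finger opening in m; "gripper_force": force on a finger pad.
Only numpy, scipy, OpenCV 4.12 (cv2) and the standard library are available. Lean on these libraries where they do the work, as an engineer would, in place of code of your own. Each camera call takes 0.05 s, during which the arm holds its last target. There are 200 camera calls.

## Working session

There is one attempt and no reset: what is moved stays moved. The work goes in short steps, Python scripts to look and compute and a tool call to move; the robot and the scene stay as the last step left them, time stands still between calls to the robot, and variables do not carry over. Pictures are saved under pics/ and viewed, at most 10 in all, crops included, and the job is handed in when it is done.

Besides the shell and the picture viewer there is one more tool, called after "Emit:" as name(argument=value, ...), one argument or row to a line, values as JSON. play_rows: Moves the arm, as the interface text tells. Shifts and turns lie within -1 to 1; 1 stands for 25 cm of shift or 60 degrees of turn. Its arguments: {"type":"object","properties":{"slide":{"type":"array"},"twist":{"type":"array"},"fingers":{"type":"number"},"force":{"type":"number"}},"required":["slide","twist"]}

```bash
mkdir -p pics; cat > h.py <<'E'
import numpy as np, cv2
from plant import robot, cams
from scipy.spatial.transform import Rotation as R
def ray(c,u,v):
    K=np.array([[c['fx'],0,c['cx']],[0,c['fy'],c['cy']],[0,0,1.]])
    p=cv2.undistortPoints(np.array([[[u,v]]],float),K,np.array([c['k1'],0,0,0,0.]))[0,0]
    T=np.array(c['world_from_camera']); return T[:3,3],T[:3,:3]@np.array([p[0],p[1],1])
def onplane(c,u,v,z):
    o,d=ray(c,u,v); return o+d*(z-o[2])/d[2]
def depthpts(c,dep):
    h,w=dep.shape; K=np.array([[c['fx'],0,c['cx']],[0,c['fy'],c['cy']],[0,0,1.]])
    g=np.stack(np.meshgrid(np.arange(w),np.arange(h)),-1).reshape(-1,1,2).astype(float)
    p=cv2.undistortPoints(g,K,np.array([c['k1'],0,0,0,0.])).reshape(h,w,2)
    P=np.dstack([p*dep[...,None],dep]); T=np.array(c['world_from_camera'])
    return P@T[:3,:3].T+T[:3,3]
E
python3 - <<'E'
from h import *
ims=[]
for n in ("top","scene"):
    c=cams.get_calibration(n); p,d=cams.read_camera(n)
    np.savez(f'{n}.npz',p=p,d=d,P=depthpts(c,d)); cv2.imwrite(f'pics/{n}0.png',p[...,::-1])
    print(n,c['fx'],np.round(c['world_from_camera'],3).tolist())
s=robot.read_state();print({k:np.round(v,3).tolist() for k,v in s.items()}, R.from_rotvec(s['orientation']).as_matrix().round(3).tolist())
E
```

```text
top 369.09120107911644 [[0.015, -0.987, 0.161, 0.487], [-1.0, -0.016, -0.009, 0.03], [0.011, -0.161, -0.987, 0.882], [0.0, 0.0, 0.0, 1.0]]
scene 412.6916192582214 [[0.851, 0.352, -0.389, 0.978], [0.524, -0.554, 0.647, -0.584], [0.012, -0.754, -0.656, 0.674], [0.0, 0.0, 0.0, 1.0]]
{'t': 0.1, 'q': [1.218, 0.131, 1.489, -0.0, 1.523, -0.085], 'dq': [-0.0, -0.001, -0.002, -0.001, 0.002, 0.0], 'joint_torque': [0.002, -56.134, -49.31, 0.077, 0.029, -0.0], 'tool_pos': [0.159, 0.578, 0.218], 'orientation': [-0.419, -3.113, 0.003], 'force': [-1.004, -0.22, -0.997], 'wrist_torque': [-0.001, 0.014, -0.017], 'gripper_force': 0.0, 'opening': 0.093} [[-0.964, 0.265, -0.001], [0.265, 0.964, -0.002], [0.0, -0.002, -1.0]]
```

View pics/top0.png

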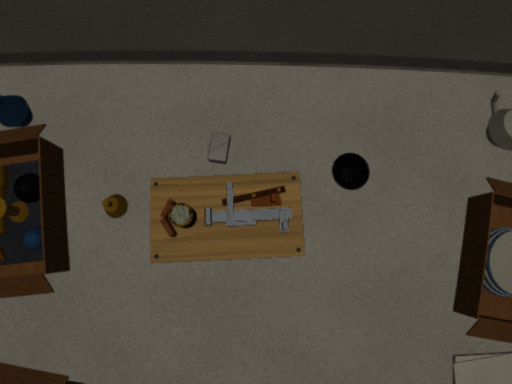

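View pics/scene0.png

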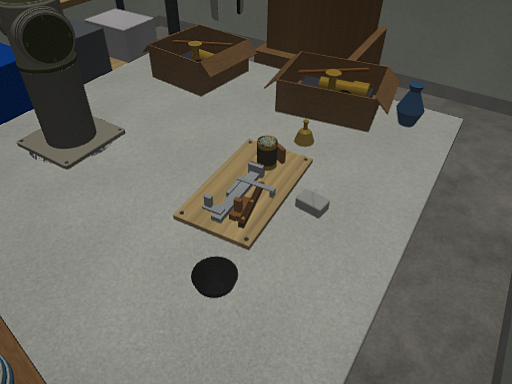

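The top view shows the board at about (227,217). The V stop is on the left at (168,217), the barrel at (182,215), the post at (285,225), the wedge and its tab at (270,199), and the bystanders are clear of it.

```bash
python3 - <<'E'
from h import *
z=np.load('top.npz');p=z['p'];P=z['P'];c=cams.get_calibration('top')
sub=P[160:270,140:315]; 
hsv=cv2.cvtColor(p,cv2.COLOR_RGB2HSV)
m=cv2.inRange(hsv,(10,90,60),(28,255,255)); m[:, :140]=0;m[:,315:]=0
m=cv2.morphologyEx(m,cv2.MORPH_CLOSE,np.ones((25,25)))
ct=max(cv2.findContours(m,0,2)[0],key=cv2.contourArea)
hull=cv2.convexHull(ct)[:,0]
w=np.array([onplane(c,u,v,.015)[:2] for u,v in hull])
r=cv2.minAreaRect((w*1000).astype(np.float32));print(r)
b=cv2.boxPoints(r);print(b)
cen=np.array(r[0])/1000
# angle: long side direction
e=[b[1]-b[0],b[2]-b[1]];l=max(e,key=np.linalg.norm);l=l*np.sign(l[1]);yaw=np.arctan2(-l[0],l[1]);print('yaw',yaw)
Rb=np.array([[np.cos(yaw),-np.sin(yaw)],[np.sin(yaw),np.cos(yaw)]])
L=(sub.reshape(-1,3)[:,:2]-cen)@Rb; zz=sub[...,2].ravel()
print('board z',np.median(zz[(abs(L[:,0])<.09)&(abs(L[:,1])<.17)]))
k=(zz>.05)&(abs(L[:,0])<.1)&(abs(L[:,1])<.18)
mk=k.reshape(sub.shape[:2]).astype(np.uint8)
n,lab=cv2.connectedComponents(mk)
for i in range(1,n):
    s=(lab==i).ravel()
    if s.sum()>3: print(s.sum(),'base',np.percentile(L[s],[0,50,100],axis=0).round(4).tolist(),'z',np.median(zz[s]).round(4))
cv2.imwrite('pics/topc.png',cv2.resize(p[160:270,140:315,::-1],None,fx=4.5,fy=4.5,interpolation=cv2.INTER_CUBIC)*2)
E
```

```text
((554.064453125, 84.52371215820312), (199.55093383789062, 359.7135009765625), 3.6307129859924316)
[[ 443.09973  257.70114]
 [ 465.87878 -101.29039]
 [ 665.0292   -88.65372]
 [ 642.2501   270.33783]]
yaw 0.06336795
board z 0.016154612526365186
50 base [[0.0245, -0.1169], [0.0332, -0.1104], [0.0423, -0.1052]] z 0.0674
729 base [[-0.0703, -0.0501], [0.0007, 0.1006], [0.0407, 0.1419]] z 0.0894
86 base [[-0.0189, 0.0329], [-0.0027, 0.0402], [0.0176, 0.047]] z 0.0516
47 base [[-0.039, -0.1395], [-0.0313, -0.1325], [-0.0231, -0.1272]] z 0.0672
```

View pics/topc.png

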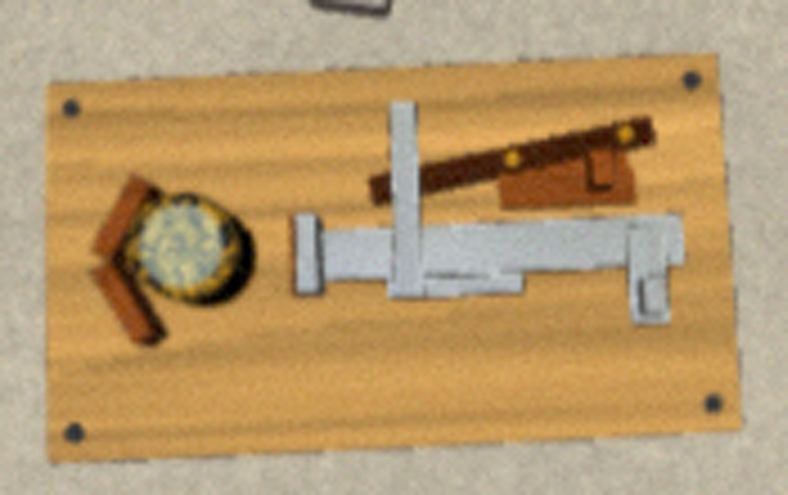

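The crop confirms the layout: the cork face is at about (293,255), the post at (652,295) and the tab at (600,168). In the base frame the post is at (-31,-132) mm and the tab at (33,-110) mm. I'll turn the tool so its x lies along base +y and go behind the post.

Emit:
play_rows(
  slide=[
    [0,0,0],
    [0,0,0],
    [0,0,0],
    [0,0,0],
    [0,0,0],
    [0,0,0],
    [0,0,0],
    [0,0,0],
  ],
  twist=[
    [0,0,0.14],
    [0,0,0.14],
    [0,0,0.14],
    [0,0,0.14],
    [0,0,0.14],
    [0,0,0.14],
    [0,0,0.14],
    [0,0,0.14],
  ],
  fingers=1,
  force=10,
)

```text
t: 0.9
tool_pos: [0.1586, 0.5783, 0.218]
orientation: [2.079, 2.355, -0.002]
force: [0.6, 1.1, 0.8]
opening: 0.0331
gripper_force: 0.0
```

Emit:
play_rows(
  slide=[
    [0,0,0],
    [0,0,0],
    [-0.173,0.083,0],
    [-0.173,0.083,0],
    [-0.173,0.083,0],
    [-0.173,0.083,0],
    [-0.173,0.083,0],
    [-0.173,0.083,0],
  ],
  twist=[
    [0,0,0.063],
    [0,0,0],
    [0,0,0],
    [0,0,0],
    [0,0,0],
    [0,0,0],
    [0,0,0],
    [0,0,0],
  ],
)

```text
t: 1.7
tool_pos: [0.3, 0.3259, 0.2185]
orientation: [2.145, 2.295, 0.0]
force: [0.7, -0.5, -1.0]
opening: 0.0004
gripper_force: 0.0
```

Emit:
play_rows(
  slide=[
    [-0.173,0.083,0],
    [-0.173,0.083,0],
    [-0.173,0.083,0],
    [-0.173,0.083,0],
    [-0.173,0.083,0],
    [-0.173,0.083,0],
    [-0.173,0.083,0],
    [-0.173,0.083,0],
  ],
  twist=[
    [0,0,0],
    [0,0,0],
    [0,0,0],
    [0,0,0],
    [0,0,0],
    [0,0,0],
    [0,0,0],
    [0,0,0],
  ],
)

```text
t: 2.5
tool_pos: [0.488, -0.009, 0.2186]
orientation: [2.146, 2.294, 0.0]
force: [0.9, 0.7, -0.7]
opening: 0.0001
gripper_force: 0.0
```

Emit:
play_rows(
  slide=[
    [-0.086,0.04,0],
    [-0.086,0.04,0],
    [-0.086,0.04,0],
    [-0.086,0.04,0],
    [0,0,0],
    [0,0,0],
    [0,0,0],
    [0,0,0],
  ],
  twist=[
    [0,0,0],
    [0,0,0],
    [0,0,0],
    [0,0,0],
    [0,0,0],
    [0,0,0],
    [0,0,0],
    [0,0,0],
  ],
)

```text
t: 3.3
tool_pos: [0.5326, -0.0895, 0.2187]
orientation: [-2.147, -2.293, -0.0]
force: [0.3, -0.2, 1.1]
opening: 0.0006
gripper_force: 0.0
```

```bash
cat >> h.py <<'E'
CEN=np.array([.55406,.08452]);YAW=.0634
Rb=np.array([[np.cos(YAW),-np.sin(YAW)],[np.sin(YAW),np.cos(YAW)]])
def tobase(xy): return (np.asarray(xy)[...,:2]-CEN)@Rb
def tops(name,fn=None,lo=.058,hi=.078):
    c=cams.get_calibration(name);p,d=cams.read_camera(name);P=depthpts(c,d);L=tobase(P)
    if fn: cv2.imwrite(fn,p[...,::-1])
    k=((P[...,2]>lo)&(P[...,2]<hi)&(d>0)&(abs(L[...,0])<.1)&(abs(L[...,1])<.18)).astype(np.uint8)
    n,lab,st,ce=cv2.connectedComponentsWithStats(k)
    for i in range(1,n):
        if st[i,4]>20:
            s=lab==i;print(name,st[i,4],ce[i].round(),'base',np.percentile(L[s],[2,50,98],axis=0).round(4).tolist(),'z',np.median(P[s][:,2]).round(4))
E
python3 - <<'E'
from h import *
s=robot.read_state();print(tobase(s['tool_pos']),s['t'],s['force'])
tops('wrist','pics/w1.png')
E
```

```text
[-0.03240399 -0.17226356] 3.3 [ 0.32610652 -0.17484091  1.06319661]
wrist 191 [319. 127.] base [[0.0249, -0.1143], [0.033, -0.1089], [0.0421, -0.1037]] z 0.0668
wrist 187 [260. 146.] base [[-0.0387, -0.1366], [-0.0307, -0.1299], [-0.0218, -0.1247]] z 0.0659
```

View pics/w1.png

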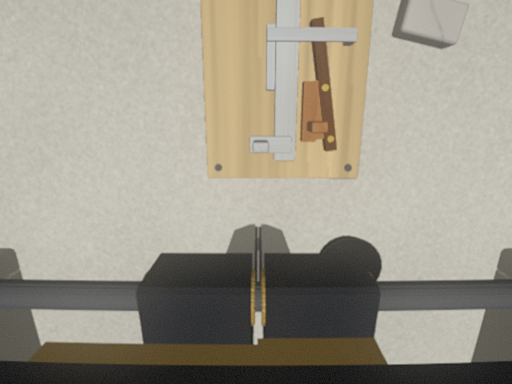

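Wrist view: the post is at (260,146) and the tab at (319,127). Both agree with the top view to about 2 mm, and the fingers are in line behind the post. Next I go down.

Emit:
play_rows(
  slide=[
    [0,0.008,0.1],
    [0,0,0.1],
    [0,0,0.1],
    [0,0,0.1],
    [0,0,0.1],
    [0,0,0.1],
    [0,0,0.08],
    [0,0,0],
  ],
  twist=[
    [0,0,0],
    [0,0,0],
    [0,0,0],
    [0,0,0],
    [0,0,0],
    [0,0,0],
    [0,0,0],
    [0,0,0],
  ],
)

```text
t: 4.15
tool_pos: [0.5322, -0.0889, 0.0455]
orientation: [-2.144, -2.289, 0.004]
force: [-0.8, 0.4, 0.7]
opening: 0.0007
gripper_force: 0.0
```

Emit:
play_rows(
  slide=[
    [0.012,0,0],
    [0.012,0,0],
    [0.012,0,0],
    [0.012,0,0],
    [0.012,0,0],
    [0.012,0,0],
    [0.012,0,0],
    [0.012,0,0],
  ],
  twist=[
    [0,0,0],
    [0,0,0],
    [0,0,0],
    [0,0,0],
    [0,0,0],
    [0,0,0],
    [0,0,0],
    [0,0,0],
  ],
)

```text
t: 4.95
tool_pos: [0.5333, -0.0659, 0.0486]
orientation: [-2.149, -2.292, 0.0]
force: [-0.2, 0.6, 0.7]
opening: 0.0005
gripper_force: 0.0
```

Emit:
play_rows(
  slide=[
    [0.01,0,0],
    [0.01,0,0],
    [0.01,0,0],
    [0.01,0,0],
    [0.006,0,0],
    [0.006,0,0],
    [0.006,0,0],
    [0.006,0,0],
  ],
  twist=[
    [0,0,0],
    [0,0,0],
    [0,0,0],
    [0,0,0],
    [0,0,0],
    [0,0,0],
    [0,0,0],
    [0,0,0],
  ],
)

```text
t: 5.75
tool_pos: [0.5323, -0.0501, 0.0486]
orientation: [-2.149, -2.291, 0.0]
force: [-1.0, -2.7, -0.7]
opening: 0.0002
gripper_force: 1.3
```

```bash
python3 - <<'E'
from h import *
s=robot.read_state();print(tobase(s['tool_pos']),s['t'],s['force'])
tops('top');tops('wrist')
E
```

```text
[-0.03024449 -0.13300537] 5.75 [-1.00488584 -2.73230317 -0.70918762]
top 183 [167. 218.] base [[-0.0379, 0.1173], [-0.0059, 0.1285], [0.0369, 0.1406]] z 0.0603
top 23 [191. 219.] base [[-0.022, 0.0687], [-0.0094, 0.0714], [0.0113, 0.0842]] z 0.0685
wrist 813 [373. 211.] base [[0.025, -0.1141], [0.0324, -0.1074], [0.0417, -0.1028]] z 0.0663
wrist 1432 [258. 231.] base [[-0.0449, -0.1234], [-0.0308, -0.1206], [-0.0172, -0.1096]] z 0.0664
```

Emit:
play_rows(
  slide=[
    [0.006,0,0],
    [0.006,0,0],
    [0.006,0,0],
    [0.006,0,0],
    [0.006,0,0],
    [0.006,0,0],
    [0.006,0,0],
    [0.005,0,0],
  ],
  twist=[
    [0,0,0],
    [0,0,0],
    [0,0,0],
    [0,0,0],
    [0,0,0],
    [0,0,0],
    [0,0,0],
    [0,0,0],
  ],
)

```text
t: 6.65
tool_pos: [0.5316, -0.0384, 0.0486]
orientation: [2.149, 2.291, -0.0]
force: [0.5, -3.3, -0.8]
opening: 0.0003
gripper_force: 1.9
```

Emit:
play_rows(
  slide=[
    [0.002,0,0],
    [0.002,0,0],
    [0.002,0,0],
    [0.002,0,0],
    [0,0,0],
    [0,0,0],
    [0,0,0],
    [0,0,0],
  ],
  twist=[
    [0,0,0],
    [0,0,0],
    [0,0,0],
    [0,0,0],
    [0,0,0],
    [0,0,0],
    [0,0,0],
    [0,0,0],
  ],
)

```text
t: 7.45
tool_pos: [0.5314, -0.0364, 0.0486]
orientation: [-2.149, -2.291, -0.0]
force: [-0.3, -2.5, -1.3]
opening: 0.0008
gripper_force: 1.4
```

Emit:
play_rows(
  slide=[
    [0.001,0,0],
    [0.001,0,0],
    [0.001,0,0],
    [0.001,0,0],
    [0.001,0,0],
    [0.001,0,0],
    [0.001,0,0],
    [0.001,0,0],
  ],
  twist=[
    [0,0,0],
    [0,0,0],
    [0,0,0],
    [0,0,0],
    [0,0,0],
    [0,0,0],
    [0,0,0],
    [0,0,0],
  ],
)

```text
t: 8.25
tool_pos: [0.5313, -0.0345, 0.0486]
orientation: [-2.149, -2.291, 0.0]
force: [-1.3, -3.9, -1.1]
opening: 0.0004
gripper_force: 1.8
```

```bash
python3 - <<'E'
from h import *
s=robot.read_state();print(tobase(s['tool_pos']),s['t'],s['force'])
tops('wrist')
tops('top','pics/t2.png',.082,.1)
E
```

```text
[-0.03026828 -0.11731737] 8.25 [-1.30771505 -3.88321095 -1.10347126]
wrist 1431 [258. 231.] base [[-0.0449, -0.1079], [-0.0308, -0.105], [-0.0171, -0.0942]] z 0.0664
wrist 783 [370. 237.] base [[0.025, -0.1139], [0.0324, -0.1069], [0.0418, -0.1027]] z 0.0662
top 445 [176. 215.] base [[-0.0203, 0.0801], [0.0022, 0.1026], [0.0254, 0.1262]] z 0.0906
```

Emit:
play_rows(
  slide=[
    [0.001,0,0],
    [0.001,0,0],
    [0.001,0,0],
    [0.001,0,0],
    [0.001,0,0],
    [0,0,0],
    [0,0,0],
    [0,0,0],
  ],
  twist=[
    [0,0,0],
    [0,0,0],
    [0,0,0],
    [0,0,0],
    [0,0,0],
    [0,0,0],
    [0,0,0],
    [0,0,0],
  ],
)

```text
t: 9.15
tool_pos: [0.5313, -0.0343, 0.0487]
orientation: [2.149, 2.29, -0.002]
force: [0.6, -8.5, -2.3]
opening: 0.0005
gripper_force: 4.3
```

```bash
python3 - <<'E'
from h import *
tops('top','pics/t3.png',.082,.1)
p=cv2.imread('pics/t3.png');cv2.imwrite('pics/t3c.png',cv2.convertScaleAbs(cv2.resize(p[185:250,150:310],None,fx=5,fy=5,interpolation=cv2.INTER_CUBIC),alpha=2))
c=cams.get_calibration('scene');q,d=cams.read_camera('scene');cv2.imwrite('pics/s3c.png',cv2.convertScaleAbs(cv2.resize(q[120:250,170:320,::-1],None,fx=4,fy=4,interpolation=cv2.INTER_CUBIC),alpha=2))
E
```

```text
top 450 [176. 215.] base [[-0.0204, 0.0799], [0.002, 0.1024], [0.0253, 0.1262]] z 0.0907
```

View pics/s3c.png

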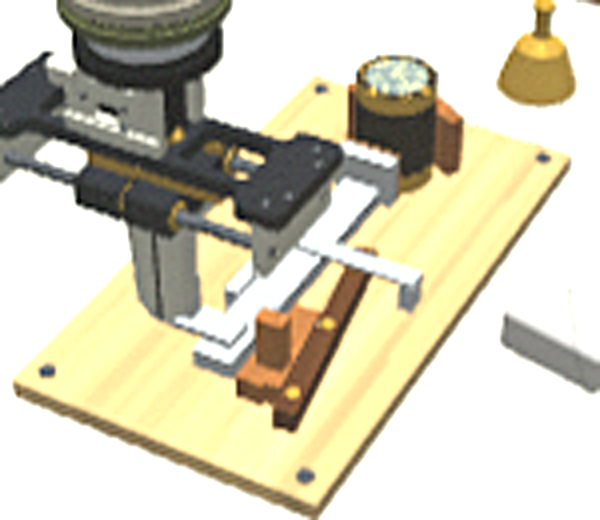

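View pics/t3c.png

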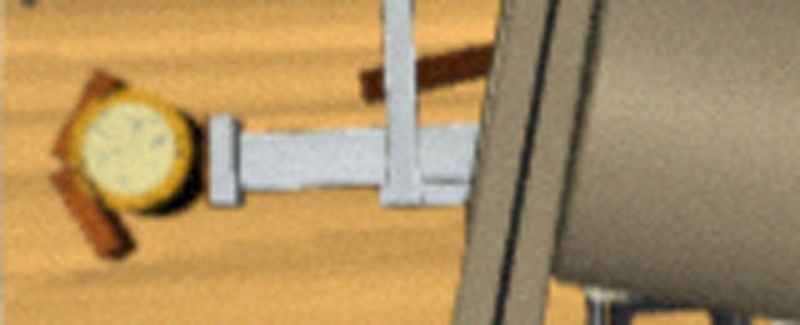

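The barrel rests on both V blocks at (130,150) in the top crop, and it didn't move as the push force rose, so it is home. The cork face at (210,160) is right up against it. I'll back off and go behind the tab.

Emit:
play_rows(
  slide=[
    [-0.03,0,0],
    [-0.04,0,0],
    [-0.046,0,0],
    [0,0.06,0],
    [0,0.07,0],
    [0,0.07,0],
    [0,0.053,0],
    [0,0,0],
  ],
  twist=[
    [0,0,0],
    [0,0,0],
    [0,0,0],
    [0,0,0],
    [0,0,0],
    [0,0,0],
    [0,0,0],
    [0,0,0],
  ],
)

```text
t: 10.05
tool_pos: [0.5977, -0.0587, 0.0489]
orientation: [2.149, 2.291, 0.002]
force: [-0.5, -0.7, 0.5]
opening: 0.0005
gripper_force: 0.0
```

```bash
python3 - <<'E'
from h import *
s=robot.read_state();print(tobase(s['tool_pos']),s['t'],s['force'])
tops('wrist')
E
```

```text
[ 0.03442919 -0.14573281] 10.05 [-0.46369296 -0.74331691  0.49097734]
wrist 831 [141. 174.] base [[-0.038, -0.1056], [-0.0285, -0.0995], [-0.0209, -0.0946]] z 0.066
wrist 789 [258. 189.] base [[0.0253, -0.1146], [0.0339, -0.1077], [0.0424, -0.1028]] z 0.0665
wrist 822 [258. 238.] base [[0.0193, -0.1364], [0.0339, -0.1348], [0.048, -0.1342]] z 0.0692
```

Emit:
play_rows(
  slide=[
    [0.012,0,0],
    [0.012,0,0],
    [0.012,0,0],
    [0.012,0,0],
    [0.01,0,0],
    [0.008,0,0],
    [0.005,0,0],
    [0.005,0,0],
  ],
  twist=[
    [0,0,0],
    [0,0,0],
    [0,0,0],
    [0,0,0],
    [0,0,0],
    [0,0,0],
    [0,0,0],
    [0,0,0],
  ],
)

```text
t: 10.9
tool_pos: [0.595, -0.0391, 0.0486]
orientation: [2.149, 2.292, -0.0]
force: [0.2, -1.2, 1.1]
opening: 0.0005
gripper_force: 0.8
```

Emit:
play_rows(
  slide=[
    [0.004,-0.0007,0],
    [0.004,-0.0007,0],
    [0.004,-0.0007,0],
    [0.004,-0.0007,0],
    [0.004,-0.0007,0],
    [0.004,-0.0007,0],
    [0.004,-0.0007,0],
    [0.004,-0.0007,0],
  ],
  twist=[
    [0,0,0],
    [0,0,0],
    [0,0,0],
    [0,0,0],
    [0,0,0],
    [0,0,0],
    [0,0,0],
    [0,0,0],
  ],
)

```text
t: 11.7
tool_pos: [0.5931, -0.0312, 0.0487]
orientation: [2.149, 2.292, 0.0]
force: [0.8, -2.9, 0.7]
opening: 0.0004
gripper_force: 1.2
```

```bash
python3 - <<'E'
from h import *
s=robot.read_state();print(tobase(s['tool_pos']),s['t'],s['force'])
c=cams.get_calibration('wrist');p,d=cams.read_camera('wrist');P=depthpts(c,d);L=tobase(P)
tops('wrist')
np.savez('w4.npz',p=p,P=P)
cv2.imwrite('pics/w4.png',cv2.convertScaleAbs(cv2.resize(p[40:240,120:360,::-1],None,fx=3,fy=3,interpolation=cv2.INTER_CUBIC),alpha=2))
for y in (-.09,-.08,-.07,-.06,-.05):
    k=(abs(L[...,1]-y)<.0012)&(L[...,0]>-.016)&(L[...,0]<.05)
    X=L[k][:,0];Z=P[k][:,2];o=np.argsort(X);X=X[o];Z=Z[o]
    b=np.arange(.006,.04,.001)
    print(y,[int(round(1000*np.median(Z[(X>=a)&(X<a+.001)]))) if ((X>=a)&(X<a+.001)).any() else -1 for a in b])
E
```

```text
[ 0.03164819 -0.11795974] 11.7 [ 0.83254965 -2.87552437  0.67513681]
wrist 813 [151. 221.] base [[-0.0381, -0.1054], [-0.0285, -0.0986], [-0.0209, -0.094]] z 0.0658
wrist 1424 [259. 231.] base [[0.017, -0.1084], [0.0317, -0.1053], [0.0447, -0.0947]] z 0.0668
-0.09 [156, 156, 156, 156, 156, 156, 156, 156, 156, 156, 156, 156, 156, 156, 156, 156, 156, 156, 156, 156, 156, 156, 156, 153, 150, 150, 154, 156, 156, 156, 156, 156, 156, 156]
-0.08 [148, 148, 148, 148, 148, 148, 148, 147, 148, 149, 148, 148, 148, 148, 148, 148, 149, 148, 148, 148, 148, 148, 148, 145, 31, 30, 146, 148, 149, 149, 148, 148, 148, 148]
-0.07 [31, 31, 30, 30, 30, 31, 22, 15, 15, 15, 14, 14, 31, 31, 31, 31, 30, 30, 31, 31, 31, 31, 31, 31, 30, 31, 31, 31, 31, 31, 31, 31, 25, 30]
-0.06 [30, 31, 30, 30, 30, 30, 23, 14, 14, 14, 14, 15, 30, 31, 31, 31, 31, 31, 31, 31, 31, 30, 31, 31, 31, 31, 31, 31, 31, 31, 29, 30, 30, 30]
-0.05 [30, 30, 30, 31, 30, 31, 23, 14, 14, 14, 15, 15, 14, 30, 20, 28, 27, 25, 26, 26, 31, 30, 30, 30, 30, 31, 30, 30, 31, 30, 30, 30, 30, 30]
```

View pics/w4.png

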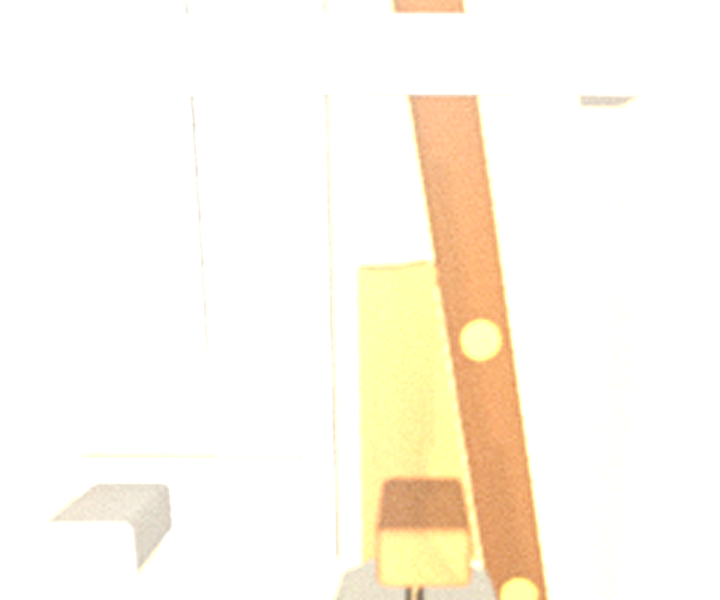

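The brightened wrist crop shows the wedge's inner side at column 360 and the bar's side at 331. That is a gap of about 5.6 mm, so about 32 mm more travel to the jam, give or take 5. I'll advance about 20 mm, then measure the gap again and creep.

Emit:
play_rows(
  slide=[
    [0.005,-0.0009,0],
    [0.005,-0.0009,0],
    [0.005,-0.0009,0],
    [0.005,-0.0009,0],
    [0.005,-0.0009,0],
    [0.005,-0.0009,0],
    [0.005,-0.0009,0],
    [0.005,-0.0009,0],
  ],
  twist=[
    [0,0,0],
    [0,0,0],
    [0,0,0],
    [0,0,0],
    [0,0,0],
    [0,0,0],
    [0,0,0],
    [0,0,0],
  ],
)

```text
t: 12.6
tool_pos: [0.5907, -0.0213, 0.0487]
orientation: [2.149, 2.291, 0.0]
force: [1.6, -2.1, -1.1]
opening: 0.0003
gripper_force: 1.2
```

Emit:
play_rows(
  slide=[
    [0.005,-0.0009,0],
    [0.005,-0.0009,0],
    [0.005,-0.0009,0],
    [0.005,-0.0009,0],
    [0.005,-0.0009,0],
    [0.005,-0.0009,0],
    [0.005,-0.0009,0],
    [0.005,-0.0009,0],
  ],
  twist=[
    [0,0,0],
    [0,0,0],
    [0,0,0],
    [0,0,0],
    [0,0,0],
    [0,0,0],
    [0,0,0],
    [0,0,0],
  ],
)

```text
t: 13.4
tool_pos: [0.5882, -0.0115, 0.0487]
orientation: [-2.149, -2.292, 0.0]
force: [2.0, -2.9, -0.1]
opening: 0.0002
gripper_force: 1.2
```

```bash
cat >> h.py <<'E'
def gap():
    s=robot.read_state();print(tobase(s['tool_pos']).round(4),s['t'],s['force'].round(1))
    c=cams.get_calibration('wrist');p,d=cams.read_camera('wrist');P=depthpts(c,d);L=tobase(P)
    y0=tobase(s['tool_pos'])[1]
    for r in range(100,216,6):
        a=np.where((P[r,:,2]<.019)&(L[r,:,0]>.008)&(L[r,:,0]<.03))[0]
        if len(a):
            m=np.where((P[r,:,2]>.027)&(P[r,:,2]<.036)&(L[r,:,0]>0)&(L[r,:,0]<.035))[0]
            lo=m[L[r,m,0]<np.median(L[r,a,0])]; hi=m[L[r,m,0]>np.median(L[r,a,0])]
            if len(lo) and len(hi): print(r,'y',L[r,a[0],1].round(3),'bar',L[r,lo.max(),0].round(4),'wedge',L[r,hi.min(),0].round(4))
E
python3 -c "from h import *;gap()"
```

```text
[ 0.028 -0.098] 13.4 [ 2.  -2.9 -0.1]
112 y -0.02 bar 0.0126 wedge 0.0299
118 y -0.024 bar 0.0124 wedge 0.0305
124 y -0.028 bar 0.0124 wedge 0.0312
130 y -0.032 bar 0.0123 wedge 0.0155
136 y -0.036 bar 0.0121 wedge 0.0155
142 y -0.04 bar 0.0126 wedge 0.0153
148 y -0.044 bar 0.0125 wedge 0.0153
154 y -0.048 bar 0.0125 wedge 0.0153
160 y -0.052 bar 0.0125 wedge 0.0152
166 y -0.057 bar 0.0126 wedge 0.0151
172 y -0.061 bar 0.0124 wedge 0.0151
178 y -0.065 bar 0.0123 wedge 0.0157
184 y -0.07 bar 0.0122 wedge 0.0156
190 y -0.073 bar 0.0121 wedge 0.0155
196 y -0.078 bar 0.0125 wedge 0.0155
202 y -0.083 bar 0.0126 wedge 0.0154
208 y -0.088 bar 0.0124 wedge 0.0153
214 y -0.092 bar 0.0124 wedge 0.0153
```

Emit:
play_rows(
  slide=[
    [0.0025,-0.0004,0],
    [0.0025,-0.0004,0],
    [0.0025,-0.0004,0],
    [0.0025,-0.0004,0],
    [0.0025,-0.0004,0],
    [0.0025,-0.0004,0],
    [0.0025,-0.0004,0],
    [0.0025,-0.0004,0],
  ],
  twist=[
    [0,0,0],
    [0,0,0],
    [0,0,0],
    [0,0,0],
    [0,0,0],
    [0,0,0],
    [0,0,0],
    [0,0,0],
  ],
)

```text
t: 14.25
tool_pos: [0.587, -0.0066, 0.0486]
orientation: [-2.149, -2.291, 0.0]
force: [1.1, -2.7, 2.2]
opening: 0.0004
gripper_force: 1.2
```

```bash
python3 -c "from h import *;gap()" | sed -n '1p;8,10p'
```

```text
[ 0.0271 -0.093 ] 14.25 [ 1.1 -2.7  2.2]
154 y -0.043 bar 0.0124 wedge 0.0144
160 y -0.047 bar 0.0123 wedge 0.0143
166 y -0.052 bar 0.0122 wedge 0.0143
```

Emit:
play_rows(
  slide=[
    [0.0015,-0.00025,0],
    [0.0015,-0.00025,0],
    [0.0015,-0.00025,0],
    [0.0015,-0.00025,0],
    [0.0015,-0.00025,0],
    [0.0015,-0.00025,0],
    [0.0015,-0.00025,0],
    [0.0015,-0.00025,0],
  ],
  twist=[
    [0,0,0],
    [0,0,0],
    [0,0,0],
    [0,0,0],
    [0,0,0],
    [0,0,0],
    [0,0,0],
    [0,0,0],
  ],
)

```text
t: 15.1
tool_pos: [0.5864, -0.0036, 0.0486]
orientation: [-2.149, -2.292, 0.0]
force: [0.7, -3.1, 1.6]
opening: 0.0006
gripper_force: 1.3
```

```bash
python3 -c "from h import *;gap()" | sed -n '1p;8,10p'
```

```text
[ 0.0267 -0.09  ] 15.1 [ 0.7 -3.1  1.6]
184 y -0.062 bar 0.0122 wedge 0.0143
190 y -0.066 bar 0.0122 wedge 0.0126
196 y -0.07 bar 0.0121 wedge 0.0126
```

Emit:
play_rows(
  slide=[
    [0.001,-0.00015,0],
    [0.001,-0.00015,0],
    [0.001,-0.00015,0],
    [0.001,-0.00015,0],
    [0.001,-0.00015,0],
    [0.001,-0.00015,0],
    [0.0005,-0.0001,0],
    [0,0,0],
  ],
  twist=[
    [0,0,0],
    [0,0,0],
    [0,0,0],
    [0,0,0],
    [0,0,0],
    [0,0,0],
    [0,0,0],
    [0,0,0],
  ],
)

```text
t: 15.95
tool_pos: [0.586, -0.002, 0.0486]
orientation: [-2.149, -2.292, 0.0]
force: [0.5, -2.8, 1.3]
opening: 0.0001
gripper_force: 1.2
```

Emit:
play_rows(
  slide=[
    [0.001,-0.00015,0],
    [0.001,-0.00015,0],
    [0.001,-0.00015,0],
    [0.001,-0.00015,0],
    [0.001,-0.00015,0],
    [0.001,-0.00015,0],
    [0.0005,-0.0001,0],
    [0,0,0],
  ],
  twist=[
    [0,0,0],
    [0,0,0],
    [0,0,0],
    [0,0,0],
    [0,0,0],
    [0,0,0],
    [0,0,0],
    [0,0,0],
  ],
)

```text
t: 16.75
tool_pos: [0.5856, -0.0004, 0.0486]
orientation: [-2.149, -2.291, 0.0]
force: [-1.8, -2.1, 1.0]
opening: 0.0006
gripper_force: 1.3
```

Emit:
play_rows(
  slide=[
    [0.001,-0.00015,0],
    [0.001,-0.00015,0],
    [0.001,-0.00015,0],
    [0.001,-0.00015,0],
    [0.001,-0.00015,0],
    [0.001,-0.00015,0],
    [0.0005,-0.0001,0],
    [0,0,0],
  ],
  twist=[
    [0,0,0],
    [0,0,0],
    [0,0,0],
    [0,0,0],
    [0,0,0],
    [0,0,0],
    [0,0,0],
    [0,0,0],
  ],
)

```text
t: 17.55
tool_pos: [0.5853, 0.0012, 0.0486]
orientation: [-2.149, -2.291, 0.0]
force: [-1.1, -2.1, 1.5]
opening: 0.0006
gripper_force: 1.3
```

Emit:
play_rows(
  slide=[
    [0.001,-0.00015,0],
    [0.001,-0.00015,0],
    [0.001,-0.00015,0],
    [0.001,-0.00015,0],
    [0.001,-0.00015,0],
    [0.001,-0.00015,0],
    [0.0005,-0.0001,0],
    [0,0,0],
  ],
  twist=[
    [0,0,0],
    [0,0,0],
    [0,0,0],
    [0,0,0],
    [0,0,0],
    [0,0,0],
    [0,0,0],
    [0,0,0],
  ],
)

```text
t: 18.35
tool_pos: [0.5849, 0.0028, 0.0486]
orientation: [-2.149, -2.292, 0.0]
force: [-1.1, -3.3, 2.6]
opening: 0.0009
gripper_force: 1.3
```

Emit:
play_rows(
  slide=[
    [0.001,-0.00015,0],
    [0.001,-0.00015,0],
    [0.001,-0.00015,0],
    [0.001,-0.00015,0],
    [0.001,-0.00015,0],
    [0.001,-0.00015,0],
    [0.0005,-0.0001,0],
    [0,0,0],
  ],
  twist=[
    [0,0,0],
    [0,0,0],
    [0,0,0],
    [0,0,0],
    [0,0,0],
    [0,0,0],
    [0,0,0],
    [0,0,0],
  ],
)

```text
t: 19.15
tool_pos: [0.5848, 0.0037, 0.0487]
orientation: [2.149, 2.291, -0.001]
force: [-0.6, -6.1, 0.7]
opening: 0.0003
gripper_force: 3.2
```

The jam has begun at about 6.2 N. I'll ease up to about 8 N.

Emit:
play_rows(
  slide=[
    [0.0005,-0.0001,0],
    [0.0005,-0.0001,0],
    [0.0005,-0.0001,0],
    [0.0005,-0.0001,0],
    [0,0,0],
    [0,0,0],
    [0,0,0],
    [0,0,0],
  ],
  twist=[
    [0,0,0],
    [0,0,0],
    [0,0,0],
    [0,0,0],
    [0,0,0],
    [0,0,0],
    [0,0,0],
    [0,0,0],
  ],
)

```text
t: 19.95
tool_pos: [0.5847, 0.0039, 0.0487]
orientation: [2.149, 2.29, -0.001]
force: [0.4, -7.3, 1.3]
opening: 0.0005
gripper_force: 3.7
```

```bash
python3 - <<'E'
from h import *
for i in range(6):
    s=robot.read_state();print(s['t'],s['force'].round(1),round(s['gripper_force'],2)); cams.read_camera('scene')
E
```

```text
19.95 [ 0.4 -7.3  1.3] 3.74
20.0 [-0.2 -8.   1. ] 3.74
20.05 [-0.5 -6.3  0.2] 3.74
20.1 [ 0.3 -6.4 -0.5] 3.74
20.15 [-0.5 -7.7  0.7] 3.74
20.2 [-0.5 -7.  -0.2] 3.74
```

Emit:
play_rows(
  slide=[
    [0.0005,-0.0001,0],
    [0.0005,0,0],
    [0,0,0],
    [0,0,0],
    [0,0,0],
    [0,0,0],
    [0,0,0],
    [0,0,0],
  ],
  twist=[
    [0,0,0],
    [0,0,0],
    [0,0,0],
    [0,0,0],
    [0,0,0],
    [0,0,0],
    [0,0,0],
    [0,0,0],
  ],
)

```text
t: 21.05
tool_pos: [0.5848, 0.004, 0.0487]
orientation: [2.148, 2.29, -0.001]
force: [-0.2, -7.6, 0.1]
opening: 0.0005
gripper_force: 4.1
```

```bash
python3 - <<'E'
from h import *
f=[]
for i in range(6):
    s=robot.read_state();f.append(s['force']); cams.read_camera('scene')
print(np.mean(f,0),s['gripper_force'])
tops('wrist')
E
```

```text
[ 0.01905351 -8.02199547  0.03321113] 4.051012694835663
wrist 1430 [259. 231.] base [[0.0108, -0.0728], [0.0255, -0.0699], [0.0386, -0.0594]] z 0.0668
```

8.0 N on average. Now I let go by backing straight off and rising, then check.

Emit:
play_rows(
  slide=[
    [-0.008,0,0],
    [-0.02,0,0],
    [-0.04,0,0],
    [-0.05,0,0],
    [0,0,-0.1],
    [0,0,-0.16],
    [0,0,-0.16],
    [0,0,-0.16],
  ],
  twist=[
    [0,0,0],
    [0,0,0],
    [0,0,0],
    [0,0,0],
    [0,0,0],
    [0,0,0],
    [0,0,0],
    [0,0,0],
  ],
)

```text
t: 22.2
tool_pos: [0.5861, -0.0253, 0.195]
orientation: [-2.15, -2.291, 0.0]
force: [1.4, 0.5, 0.1]
opening: 0.0005
gripper_force: 0.0
```

Emit:
play_rows(
  slide=[
    [-0.12,0,0],
    [-0.12,0,0],
    [-0.12,0,0],
    [-0.12,0,0],
    [0,0,0],
    [0,0,0],
    [0,0,0],
    [0,0,0],
  ],
  twist=[
    [0,0,0],
    [0,0,0],
    [0,0,0],
    [0,0,0],
    [0,0,0],
    [0,0,0],
    [0,0,0],
    [0,0,0],
  ],
)

```text
t: 23.0
tool_pos: [0.5941, -0.1431, 0.1936]
orientation: [-2.148, -2.293, -0.0]
force: [0.1, -0.7, -0.0]
opening: 0.0006
gripper_force: 0.0
```

```bash
python3 - <<'E'
from h import *
s=robot.read_state();print(s['tool_pos'],s['t'])
tops('wrist');tops('top','pics/t5.png',.082,.1);tops('top',None,.058,.075)
p=cv2.imread('pics/t5.png');cv2.imwrite('pics/t5c.png',cv2.convertScaleAbs(cv2.resize(p[160:270,140:315],None,fx=4.5,fy=4.5,interpolation=cv2.INTER_CUBIC),alpha=2))
E
```

```text
[ 0.59409105 -0.14314752  0.19363744] 23.0
wrist 321 [260.  17.] base [[0.0174, -0.0716], [0.0265, -0.067], [0.0348, -0.06]] z 0.0666
wrist 273 [201.  57.] base [[-0.0386, -0.1061], [-0.0295, -0.1011], [-0.0209, -0.0955]] z 0.066
top 447 [176. 215.] base [[-0.0205, 0.0804], [0.0022, 0.1027], [0.0253, 0.126]] z 0.0907
top 41 [254. 202.] base [[0.0175, -0.0723], [0.0244, -0.0672], [0.0333, -0.0625]] z 0.0675
top 139 [167. 219.] base [[-0.0379, 0.1168], [-0.0108, 0.1284], [0.0381, 0.1416]] z 0.0606
top 27 [186. 219.] base [[-0.0217, 0.0781], [-0.0088, 0.0819], [0.0164, 0.099]] z 0.0665
top 45 [271. 226.] base [[-0.0395, -0.1082], [-0.0309, -0.1022], [-0.0219, -0.0971]] z 0.0668
```

View pics/t5c.png

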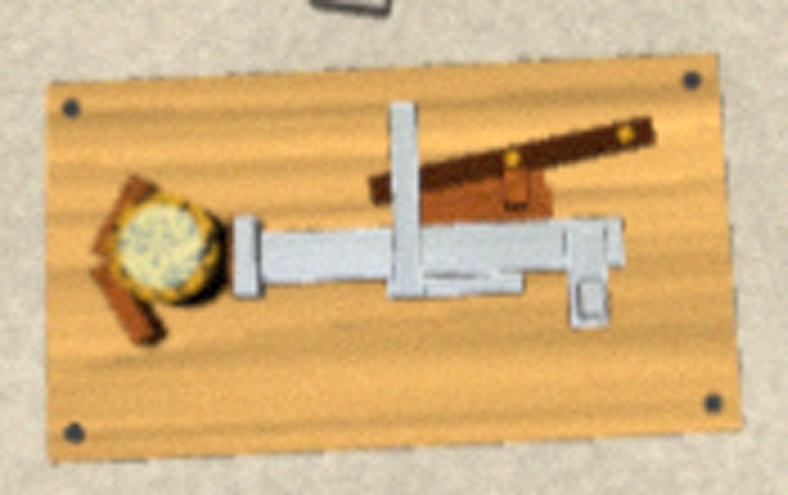

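The barrel at (165,248) is home in the V, with the cork face at (232,255) against it. The wedge is tight to the bar at (490,205), nothing has sprung back, and the arm is clear.

```bash
python3 -c "from h import *;print(robot.close_job())"
```

```text
the job is handed in; nothing more can be done
None
```

The job is handed in at about 23 s of the 56 s allowed: the barrel is home in the V stop, the bar is snug behind it, and the wedge was jammed at about 8 N and stayed put when let go; no bystander was touched, and the verdict was not shown.

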